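# Tip the bearing balls out of the parts pan and hang the pan up

### The arm

A 6-joint arm with a two-finger parallel gripper is mounted at the origin on a cart in front of the work surface, level with it; the furniture and walls round the work are solid. World frame = base frame: x ahead of the robot, y to its left, z up, the work surface at z = 0. Lengths are in m, angles in rad, forces in N, time in s.
With the tool pointing down it reaches from about 0.425 to 0.95 m from the base axis. Payload 3.5 kg.
Tool frame: the origin (TCP) lies midway between the tips of the shut fingers; the grasp point (between the pads) lies 19 mm behind it; z points along the fingers, y is the direction in which the jaws open and shut (so a half turn about z gives the same grasp; the last joint's range is limited). The gripper opens to 85 mm and grips with 20 to 120 N. Pads are 22 mm wide; open, the fingers measure 114 mm over their backs; the gripper's body (76 mm by 85 mm) begins 54 mm behind the grasp point. The pads swing forward as they close: fully open they stand 13 mm farther back than shut.
Start: joints at [-1.466, 0.286, 1.577, -0, 1.279, -0.15], TCP at [0.17, -0.653, 0.231] pointing down, gripper open.
Joint ranges: [-2.77, 2.77], [-0.9, 2.22], [0.21, 2.48], [-1.53, 4.67], [0.24, 2.81], [-2.84, 2.84]. Speed limits (rad/s): [2.79, 2.79, 3.14, 3.14, 3.14, 3.14].

### API

Orientations are given as a unit quaternion [x, y, z, w].
In Python, from plant import ctrl gives the robot as it stands.
- The arm moves only by the tool apply_moves, never from a script. Its argument "moves" is a list that holds one entry, the list of rows, each a list of 7 numbers: the shift along the tool's x, y, z in m, then the turn, a rotation vector about the tool's x, y, z in degrees, then the gripper's target within -1 to 1 (shut at 1, half-way at 0, fully open at -1). In form: [[[tx, ty, tz, ax, ay, az, hand], ...]]. A call has 1 to 12 rows; each row shifts and turns the pose as measured when the row begins, along the tool's axes as they then stand; what a row does not reach is not made up. A row lasts 1/10 s, in which the tool goes at most 50 mm and 8.59 degrees, less where a joint would pass 70% of its speed; a pose out of reach is approached as far as the arm can. A call with a gripper value outside its range is refused whole. The fingers move at their own pace and stop on an object; "force" is the grip in N (left out, the last holds). Time passes only in rows, so rows that do not move let the fingers close. It gives the time, the measured TCP pose, the force and the opening at its end, in the units of the state.
- ctrl.get_state(): the state, without advancing time (a new reading comes with each control period).
- ctrl.read_camera(name): name is "side" or "top" or "wrist"; returns the picture (420x560x3 uint8, red, green, blue); there is no depth.
- ctrl.get_calibration(name): a dict with "camera_matrix" (3x3 intrinsics, pixels), "cam_to_world" (4x4, takes a point from camera to world coordinates). Camera axes: x right, y up, looking along -z (the intrinsics and any distortion apply to the point x, -y, -z); pixel columns grow to the right and rows downward; lengths in m; the calibration is good to about 2 mm. A picture is of the moment at which its call begins: read the wrist's pose just before it. get_calibration takes no time and is no camera call; for the wrist camera it gives the pose at the moment of the call.
- ctrl.sign_off(): hands the job in, once; it reports no verdict.
The state is a dict: "time": time; "qpos": joint angles; "dq": joint speeds; "joint_efforts": joint torques, N m; "eef_pos": TCP position; "tcp_rot": TCP orientation; "contact_force": force on the tool from outside, world axes, zero at the start; "wrist_torque": the same for the moment, N m; "opening": opening from 0.0 (shut) to 1.0 (fully open).
Only numpy, scipy, OpenCV 4.12 (cv2) and the standard library are available. Lean on these libraries where they do the work, as an engineer would, in place of code of your own. Each camera call takes 0.05 s, during which the arm holds its last target. There are 200 camera calls.

### The job

Pick up the parts pan by its orange grip, keeping it level so the balls stay in, and tip it spout-down to about 40 degrees over the grey tray, never past 60; keep it at that angle for a second or two so that both steel balls roll into the tray. Bring the pan back level, then hang it by its handle bar on the two prongs of the stand, with the spout pointing the way the prongs point, and let go so that it hangs still. Leave the tape, reel, car and sanding block where they are.

Things in the scene. Friction and masses are not known exactly. Their poses are not given: they have to be found in the camera images.
- pan_grip (a point): Centre of the orange flat-sided grip in the middle of the handle bar of the aluminium parts pan, 125 mm above the pan's flat underside. The grip measures 16 mm (x) x 30 mm (y) x 24 mm (z). Axes are the pan's: z up, -x the direction of the open spout, y along the bar. The 8 mm thick bar is fixed to the pan by uprights 53 mm left and right of this point and is bare from 15 to 51 mm on either side.
- pan_lip (a point): Middle of the pan's pouring lip, at the end of its floor between the spout's walls, where the balls leave; the opening is 42 mm wide. Lies 67 mm in -x and 102 mm in -z from the grip centre in the pan's axes. The floor slopes down to the rear by 8 degrees; the balls roll out only once the pan is tipped spout-down by 20 to 25 degrees.
- parts_pan: The parts pan, 115 mm long (x), 109 mm wide (y), walls 45 mm high, about 0.18 kg, loose; it hangs nearly level from its bar. Origin in its underside, 3 mm in -x and 125 mm below the grip centre; axes as for the grip. Fixed clutter 70 mm high lies beyond x = 0.50 m at y = -0.23 to -0.32 m; a lamp shade hangs 0.7 m over the bench and a shelf 0.56 m over its rear.
- ball_0_center (a point): Centre of one steel bearing ball, 18 mm diameter, 24 g, at first lying on the pan's floor near its rear wall.
- ball_1_center (a point): Centre of the other ball, the same.
- grey_tray: Dark grey open tray standing loose on the bench, 120 mm (x) x 70 mm (y) x 30 mm high, walls and floor 2 mm; origin at the centre of its underside, z up. Behind it, beyond x = 0.67 m, stand fixed bottles about 0.1 m high.
- hook_seat (a point): Where the centre of the handle bar lies when hung, 168 mm above the bench, midway between the two prongs of the stand. The prongs are 7 mm thick, 33 mm left and right of this point, and point along -x of this frame (z up). Each dips into a shallow V seat, 14 mm deep; its front tip ends 29 mm in front of this point, 18 mm higher. The pan is wider than the prongs: bring it in from the front, bar over the tips, pan below the prongs, then lower.
- hang_stand: The stand itself, fixed to the bench: steel base plate 130 x 110 x 10 mm and a grey upright 90 mm wide that ends 12 mm above the seat; origin on the bench under the upright, 85 mm behind the seat; axes as the seat's.
- tape_roll: Bystander: roll of masking tape lying flat, 86 mm across, 22 mm high; origin at the centre of its underside.
- solder_reel: Bystander: small reel of solder, 46 mm across, 39 mm high; origin at the centre of its underside.
- model_car: Bystander: dark green model car, 39 x 97 x 35 mm, its length along its y axis; origin at the centre of its underside.
- sanding_block: Bystander: brown cork sanding block, 42 x 71 x 24 mm; origin at the centre of its underside.
Things that resemble listed ones, but are neither listed nor needed, are in the scene too. Leave any red look-alike of the parts_pan alone.

How it is judged:
On the way, in this order (a step that is already met when the one before it is completed fails the run):
1. the pan, held over the tray, is kept tipped at 32 to 48 degrees for 0.6 s (angle between parts_pan's own z axis and vertical between 0.56 and 0.84 rad and horizontal distance between pan_lip and grey_tray below 0.08 m and height (world z) of pan_lip above 0.031 m and contact force between the fingers and parts_pan above 0.5 N), for 0.6 s.
2. both balls lie in the tray and the pan is held level again, within 7 degrees, clear of the bench (angle between parts_pan's own z axis and vertical below 0.12 rad and height (world z) of parts_pan above 0.02 m and contact force between the fingers and parts_pan above 0.5 N and x of ball_0_center in the frame of grey_tray between -0.06 and 0.06 m and y of ball_0_center in the frame of grey_tray between -0.035 and 0.035 m and z of ball_0_center in the frame of grey_tray between 0 and 0.03 m and x of ball_1_center in the frame of grey_tray between -0.06 and 0.06 m and y of ball_1_center in the frame of grey_tray between -0.035 and 0.035 m and z of ball_1_center in the frame of grey_tray between 0 and 0.03 m), for 0.2 s.
At the end, for the whole second after the job is handed in: Both balls lie in the tray, which stands upright on the bench; the pan hangs at rest by its bar in the seats of both prongs (bar centre within 12 mm along the prongs, 20 mm across, 7 mm in height of the seat), spout to the prong tips, tilted less than 17 degrees (x of ball_0_center in the frame of grey_tray between -0.06 and 0.06 m and y of ball_0_center in the frame of grey_tray between -0.035 and 0.035 m and z of ball_0_center in the frame of grey_tray between 0 and 0.03 m and x of ball_1_center in the frame of grey_tray between -0.06 and 0.06 m and y of ball_1_center in the frame of grey_tray between -0.035 and 0.035 m and z of ball_1_center in the frame of grey_tray between 0 and 0.03 m and angle between grey_tray's own z axis and vertical below 0.1 rad and height (world z) of grey_tray below 0.01 m and x of pan_grip in the frame of hook_seat between -0.012 and 0.012 m and y of pan_grip in the frame of hook_seat between -0.02 and 0.02 m and z of pan_grip in the frame of hook_seat between -0.006 and 0.007 m and angle between the x axis of parts_pan and the x axis of hang_stand, either way round below 0.35 rad and x of pan_lip in the frame of hook_seat below -0.02 m and angle between parts_pan's own z axis and vertical below 0.3 rad and contact force between parts_pan and hang_stand above 1 N and linear speed of parts_pan below 0.04 m/s and angular speed of parts_pan below 0.4 rad/s); the robot touches nothing.
It fails at once if the pan is tipped past 60 degrees (angle between parts_pan's own z axis and vertical above 1.05 rad).
It fails at once if a ball falls outside the tray onto the bench, or the floor ((height (world z) of ball_0_center below 0.0102 m and (x of ball_0_center in the frame of grey_tray above 0.062 m or x of ball_0_center in the frame of grey_tray below -0.062 m or y of ball_0_center in the frame of grey_tray above 0.037 m or y of ball_0_center in the frame of grey_tray below -0.037 m)) or (height (world z) of ball_1_center below 0.0102 m and (x of ball_1_center in the frame of grey_tray above 0.062 m or x of ball_1_center in the frame of grey_tray below -0.062 m or y of ball_1_center in the frame of grey_tray above 0.037 m or y of ball_1_center in the frame of grey_tray below -0.037 m))).
It fails at once if the tape, reel, car or sanding block is shifted by more than 20 mm (distance of any of tape_roll, solder_reel, model_car, sanding_block from where it was at the start of the episode above 0.02 m).
It also fails if it takes over 59 s, if anything falls off the work surface, if the arm or the gripper's body presses on something with over 40 N, if the wrist force passes 120 N, or if a joint passes its speed limit or range.

## Working session

There is one attempt and no reset: what is moved stays moved. The work goes in short steps, Python scripts to look and compute and a tool call to move; the robot and the scene stay as the last step left them, time stands still between calls to the robot, and variables do not carry over. Pictures are saved under pics/ and viewed, about 8 in all and at most 12, crops included, and the job is handed in when it is done.

Besides the shell and the picture viewer there is one more tool, called after "Emit:" as name(argument=value, ...) on one line, values as JSON. apply_moves: Moves the arm, as the interface text tells. Its arguments: {"type":"object","properties":{"moves":{"type":"array","items":{"type":"array","items":{"type":"array","items":{"type":"number"}}}},"force":{"type":"number"}},"required":["moves"]}

```bash
mkdir -p pics; ls; cat > h.py <<'E'
import numpy as np,cv2
from plant import ctrl
def snap(n,f):
    c=ctrl.get_calibration(n); im=ctrl.read_camera(n); cv2.imwrite('pics/'+f+'.png',im[:,:,::-1]); np.savez('pics/'+f+'.npz',K=c['camera_matrix'],T=c['cam_to_world'],d=np.array(c.get('distortion',[])) if not isinstance(c.get('distortion',None),dict) else 0)
    return im
def load(f):
    z=np.load('pics/'+f+'.npz'); return z['K'],z['T']
def ray(f,p):
    K,T=load(f); u=np.linalg.solve(K,[p[0],p[1],1.]); d=T[:3,:3]@[u[0],-u[1],-u[2]]; return T[:3,3],d
def onz(f,p,z):
    o,d=ray(f,p); return o+d*(z-o[2])/d[2]
def proj(f,P):
    K,T=load(f); q=T[:3,:3].T@(np.array(P)-T[:3,3]); u=K@[q[0],-q[1],-q[2]]; return u[:2]/u[2]
def tri(f,p,g,q):
    o1,d1=ray(f,p);o2,d2=ray(g,q); s=np.linalg.lstsq(np.c_[d1,-d2],o2-o1,rcond=None)[0]
    a,b=o1+s[0]*d1,o2+s[1]*d2; return (a+b)/2,np.linalg.norm(a-b)
E
python3 - <<'E'
from h import *
print(ctrl.get_state())
for n in('side','top','wrist'):
    snap(n,n+'0'); c=ctrl.get_calibration(n); print(n,c)
E
```

```text
pics
{'time': 0.0, 'qpos': array([-1.46596886e+00,  2.87198522e-01,  1.57818962e+00, -1.12618443e-05,
        1.27855506e+00, -1.49970579e-01]), 'dq': array([-1.01638969e-03, -9.25272125e-04,  2.08805925e-03, -4.84854354e-04,
        1.27185652e-04,  6.08986100e-05]), 'joint_efforts': array([-4.46952163e-04, -4.05988455e+01, -2.92625517e+01, -1.75838277e-04,
        5.91620308e-03,  8.64293725e-06]), 'eef_pos': array([ 0.17010996, -0.65253952,  0.22991842]), 'tcp_rot': array([ 9.91894823e-01,  1.27056205e-01,  2.11365581e-05, -1.17509355e-03]), 'contact_force': array([ 0.25871735, -0.49610227, -0.02998562]), 'wrist_torque': array([ 0.02283121, -0.01433737, -0.03301047]), 'opening': 1.0016292882465152}
side {'camera_matrix': array([[386.15481152,   0.        , 274.55746397],
       [  0.        , 386.15481152, 209.3749197 ],
       [  0.        ,   0.        ,   1.        ]]), 'cam_to_world': array([[-0.98775464,  0.10064533, -0.11921114,  0.3502903 ],
       [-0.15598515, -0.62205211,  0.76728078,  0.59208847],
       [ 0.00306769,  0.77648032,  0.63013404,  0.71605529],
       [ 0. 
[... 230 characters left out ...]
am_to_world': array([[-0.19634313,  0.80958516, -0.55319187, -0.40651481],
       [-0.98052093, -0.15906008,  0.11523283,  0.05309936],
       [ 0.00530004,  0.56504138,  0.82504554,  1.46282387],
       [ 0.        ,  0.        ,  0.        ,  1.        ]])}
wrist {'camera_matrix': array([[359.69820634,   0.        , 278.63004527],
       [  0.        , 359.69820634, 209.1471641 ],
       [  0.        ,   0.        ,   1.        ]]), 'cam_to_world': array([[ 0.25245058,  0.92470301,  0.28494393,  0.24325884],
       [-0.96760729,  0.24192485,  0.07216995, -0.63293424],
       [-0.00219924, -0.29393317,  0.95582344,  0.37226177],
       [ 0.        ,  0.        ,  0.        ,  1.        ]])}
```

View pics/top0.png

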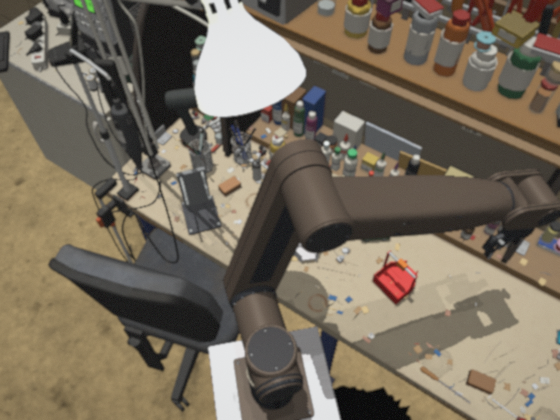

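View pics/side0.png

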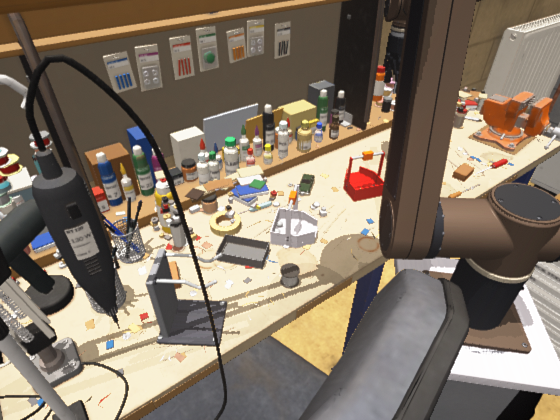

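Side view: aluminium pan (orange grip) at ~(293,220), red look-alike at (365,180), grey tray at (243,250), stand at (180,300), tape at (225,222), reel at (290,275), car at (307,183). In the top view the arm hides the pan. The aluminium pan with the orange grip fits the description, so I'll confirm it in an enlarged crop.

```bash
python3 - <<'E'
import cv2
im=cv2.imread('pics/side0.png')
c=im[165:350,140:330]; cv2.imwrite('pics/c1.png',cv2.resize(c,None,fx=3.2,fy=3.2,interpolation=cv2.INTER_CUBIC))
E
```

```text
(no output)
```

View pics/c1.png

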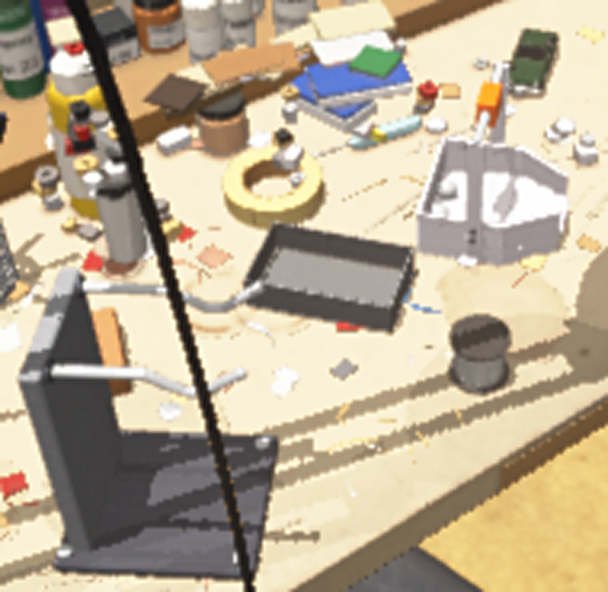

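```bash
python3 - <<'E'
from h import *
f=lambda x,y:(140+x/3.2,165+y/3.2)
for n,p,z in [('grip',(489,103),.125),('ball',(447,190),.012),('nprongV',(200,389),.161),('fprongV',(222,304),.161),('ntip',(243,373),.182),('ftip',(262,285),.182),
 ('postNear',(38,378),.18),('postFar',(72,275),.18),('base1',(60,568),.01),('base2',(248,572),.01),('base3',(275,438),.01),
 ('tray',(278,227),.03),('tray',(412,248),.03),('tray',(392,328),.0),('tray',(393,303),.03),('tray',(248,283),.0),
 ('tape',(273,190),.02),('reel',(480,365),.02),('car',(532,65),.02),('block',(113,350),.012),
 ('barNearEnd',(478,142),.125),('barFar',(500,68),.125),('panR',(568,190),.045),('panNL',(420,215),.045),('panFL',(455,140),.045),('panNR',(535,240),.045)]:
    print(n,onz('side0',f(*p),z).round(4))
E
```

```text
grip [ 0.4242 -0.1833  0.125 ]
ball [ 0.4592 -0.2025  0.012 ]
nprongV [0.5505 0.1586 0.161 ]
fprongV [0.557  0.0924 0.161 ]
ntip [0.5226 0.1602 0.182 ]
ftip [0.5299 0.0924 0.182 ]
postNear [0.6349 0.1802 0.18  ]
postFar [0.6466 0.1007 0.18  ]
base1 [0.6494 0.1945 0.01  ]
base2 [0.5307 0.1784 0.01  ]
base3 [0.5401 0.0744 0.01  ]
tray [ 0.5853 -0.1153  0.03  ]
tray [ 0.4738 -0.1085  0.03  ]
tray [ 0.4796 -0.0489 -0.    ]
tray [ 0.478  -0.0472  0.03  ]
tray [ 0.6029 -0.0782 -0.    ]
tape [ 0.6045 -0.1699  0.02  ]
reel [ 0.4059 -0.0056  0.02  ]
car [ 0.4035 -0.3881  0.02  ]
block [0.6795 0.0167 0.012 ]
barNearEnd [ 0.4266 -0.1334  0.125 ]
barFar [ 0.4209 -0.2318  0.125 ]
panR [ 0.3558 -0.1812  0.045 ]
panNL [ 0.4711 -0.1317  0.045 ]
panFL [ 0.4569 -0.2311  0.045 ]
panNR [ 0.3772 -0.1175  0.045 ]
```

```bash
cat >> h.py <<'E'
from scipy.spatial.transform import Rotation as R, Slerp
import sys,json
def pose(yaw,tilt=0): # yaw of pan x axis (deg); tilt = spout-down angle; tool x = pan y, tool z = -pan z
    y=np.radians(yaw); x=np.array([-np.sin(y),np.cos(y),0]); z=np.array([0,0,-1.])
    return R.from_matrix(np.c_[x,np.cross(z,x),z])*R.from_euler('x',-tilt,degrees=True)
def plan(P,Rt,hand,n=None,vmax=.045,wmax=8):
    s=ctrl.get_state(); p=s['eef_pos']; r=R.from_quat(s['tcp_rot']); P=np.array(P,float)
    w=np.degrees((r.inv()*Rt).magnitude())
    n=n or int(max(1,np.ceil(np.linalg.norm(P-p)/vmax),np.ceil(w/wmax)))
    S=Slerp([0,1],R.concatenate([r,Rt])); out=[]
    for i in range(n):
        a,b=S(i/n),S((i+1)/n)
        out.append([*(a.inv().apply((P-p)/n)).round(3),*np.degrees((a.inv()*b).as_rotvec()).round(1),hand])
    print('n',n); print(json.dumps([[[float(v)+0 for v in o] for o in out]]))
def st():
    s=ctrl.get_state(); r=R.from_quat(s['tcp_rot']); X=r.as_matrix()
    print('t',round(s['time'],2),'p',s['eef_pos'].round(4),'yaw',np.degrees(np.arctan2(X[1,1],X[0,1])).round(1),'zaxis',X[:,2].round(3),'q',s['qpos'].round(3),'F',s['contact_force'].round(1),'open',round(s['opening'],3))
    open('log.txt','a').write(json.dumps([list(s['qpos']),list(s['eef_pos']),list(s['tcp_rot'])])+'\n')
E
python3 -c "
from h import *
st();plan([.40,-.19,.31],pose(-8),-1)"
```

```text
t 0.15 p [ 0.1701 -0.6527  0.2302] yaw -75.4 zaxis [-0.     0.002 -1.   ] q [-1.466  0.287  1.578 -0.     1.279 -0.15 ] F [ 0.4 -0.3 -0.2] open 0.997
n 12
[[[0.028, -0.032, -0.007, 0.0, 0.0, -5.6, -1.0], [0.031, -0.03, -0.007, 0.0, 0.0, -5.6, -1.0], [0.034, -0.026, -0.007, 0.0, 0.0, -5.6, -1.0], [0.036, -0.023, -0.007, 0.0, 0.0, -5.6, -1.0], [0.039, -0.019, -0.007, 0.0, 0.0, -5.6, -1.0], [0.04, -0.015, -0.007, 0.0, 0.0, -5.6, -1.0], [0.042, -0.011, -0.007, 0.0, 0.0, -5.6, -1.0], [0.042, -0.007, -0.007, 0.0, 0.0, -5.6, -1.0], [0.043, -0.003, -0.007, 0.0, 0.0, -5.6, -1.0], [0.043, 0.001, -0.007, 0.0, 0.0, -5.6, -1.0], [0.043, 0.005, -0.007, 0.0, 0.0, -5.6, -1.0], [0.042, 0.01, -0.007, 0.0, 0.0, -5.6, -1.0]]]
```

Emit:
apply_moves(moves=[[[0.028,-0.032,-0.007,0,0,-5.6,-1],[0.031,-0.03,-0.007,0,0,-5.6,-1],[0.034,-0.026,-0.007,0,0,-5.6,-1],[0.036,-0.023,-0.007,0,0,-5.6,-1],[0.039,-0.019,-0.007,0,0,-5.6,-1],[0.04,-0.015,-0.007,0,0,-5.6,-1],[0.042,-0.011,-0.007,0,0,-5.6,-1],[0.042,-0.007,-0.007,0,0,-5.6,-1],[0.043,-0.003,-0.007,0,0,-5.6,-1],[0.043,0.001,-0.007,0,0,-5.6,-1],[0.043,0.005,-0.007,0,0,-5.6,-1],[0.042,0.01,-0.007,0,0,-5.6,-1]]])

```text
time: 1.35
eef_pos: [0.3953, -0.1717, 0.3125]
tcp_rot: [0.744, 0.668, 0.003, -0.005]
contact_force: [1.4, -1.0, -0.0]
opening: 0.999
```

```bash
python3 -c "
from h import *
st();snap('wrist','w1');snap('side','s1');st();plan([.40,-.19,.31],pose(-8),-1)"
```

```text
t 1.35 p [ 0.3953 -0.1717  0.3125] yaw -6.1 zaxis [-0.001  0.012 -1.   ] q [-0.651 -0.331  2.037  0.009  1.444 -0.546] F [ 1.4 -1.  -0. ] open 0.999
t 1.45 p [ 0.3967 -0.1696  0.3137] yaw -5.8 zaxis [ 0.001  0.012 -1.   ] q [-0.646 -0.332  2.035  0.01   1.445 -0.546] F [ 0.3 -0.8 -0.4] open 0.998
n 1
[[[-0.02, 0.005, 0.003, 0.0, -0.7, 2.2, -1.0]]]
```

View pics/w1.png

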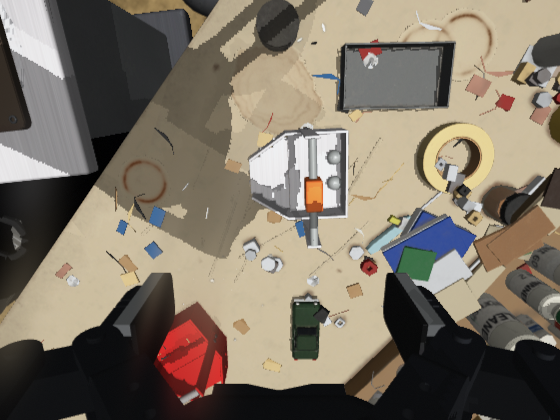

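```bash
python3 - <<'E'
from h import *
def cen(f,box):
    im=cv2.cvtColor(cv2.imread('pics/%s.png'%f),cv2.COLOR_BGR2HSV); m=cv2.inRange(im,(5,170,150),(18,255,255)); k=np.zeros_like(m); x0,y0,x1,y1=box; k[y0:y1,x0:x1]=255; m&=k
    ys,xs=np.nonzero(m); print(f,len(xs),xs.min(),xs.max(),ys.min(),ys.max()); return xs.mean(),ys.mean()
a=cen('w1',(295,165,335,225)); b=cen('side0',(280,180,305,215)); print(a,b)
print('grip',tri('w1',a,'side0',b), onz('w1',a,.131))
for n,p,z in [('barA',(312.5,140),.125),('barB',(314.5,232),.125),('rearA',(348,129),.045),('rearB',(348,216),.045),('lip',(251,175),.023),('ball',(334,157),.015),('ball',(334,183),.015),
 ('t',(344,43),.03),('t',(454,42),.03),('t',(445,107),.03),('t',(340,110),.03),('reel',(278,25),.039),('tape',(459,160),.022),('car',(306,330),.035)]: print(n,onz('w1',p,z).round(4))
E
```

```text
w1 491 306 322 181 211
side0 31 289 296 191 203
(np.float64(314.0285132382892), np.float64(195.5010183299389)) (np.float64(292.9032258064516), np.float64(197.16129032258064))
grip (array([ 0.42582101, -0.18479328,  0.12398467]), np.float64(0.0034424259904542722)) [ 0.42704461 -0.18288805  0.131     ]
barA [ 0.4301 -0.1326  0.125 ]
barB [ 0.4251 -0.2211  0.125 ]
rearA [ 0.4768 -0.1332  0.045 ]
rearB [ 0.4716 -0.235   0.045 ]
lip [ 0.3603 -0.1775  0.023 ]
ball [ 0.4634 -0.1675  0.015 ]
ball [ 0.4614 -0.1999  0.015 ]
t [ 0.4799 -0.0428  0.03  ]
t [ 0.5984 -0.0544  0.03  ]
t [ 0.5903 -0.1217  0.03  ]
t [ 0.4715 -0.1123  0.03  ]
reel [ 0.4104 -0.0192  0.039 ]
tape [ 0.6121 -0.1859  0.022 ]
car [ 0.4084 -0.394   0.035 ]
```

```bash
python3 -c "
from h import *
plan([.4265,-.1835,.20],pose(-3),-1,n=4)"
```

```text
n 4
[[[-0.003, 0.008, 0.028, 0.0, -0.2, -0.7, -1.0], [-0.003, 0.008, 0.028, 0.0, -0.2, -0.7, -1.0], [-0.003, 0.008, 0.028, 0.0, -0.2, -0.7, -1.0], [-0.003, 0.008, 0.028, 0.0, -0.2, -0.7, -1.0]]]
```

Emit:
apply_moves(moves=[[[-0.003,0.008,0.028,0,-0.2,-0.7,-1],[-0.003,0.008,0.028,0,-0.2,-0.7,-1],[-0.003,0.008,0.028,0,-0.2,-0.7,-1],[-0.003,0.008,0.028,0,-0.2,-0.7,-1],[0,0,0,0,0,0,-1]]])

```text
time: 1.95
eef_pos: [0.4285, -0.1853, 0.1991]
tcp_rot: [0.725, 0.689, -0.002, 0.003]
contact_force: [-0.9, 0.0, 0.5]
opening: 0.999
```

```bash
python3 -c "
from h import *
st();plan([.4265,-.1835,.106],pose(-3),-1,n=5);snap('wrist','w2');K,T=load('w2')
for P in [(.4265,-.1835,.125),(.4265,-.1835,.137),(.535,-.0828,.0)]: print(proj('w2',P))
im=cv2.imread('pics/w2.png');m=cv2.inRange(cv2.cvtColor(im,cv2.COLOR_BGR2HSV),(5,170,150),(18,255,255));n,l,s,c=cv2.connectedComponentsWithStats(m);print([(s[i].tolist(),c[i].round(1)) for i in range(1,n) if s[i][4]>200])
"
```

```text
t 1.95 p [ 0.4285 -0.1853  0.1991] yaw -2.9 zaxis [ 0.002 -0.007 -1.   ] q [-0.624 -0.16   2.106 -0.005  1.189 -0.57 ] F [-0.9  0.   0.5] open 0.999
n 5
[[[0.0, 0.0, 0.019, 0.0, 0.1, 0.0, -1.0], [0.0, 0.0, 0.019, 0.0, 0.1, 0.0, -1.0], [0.0, 0.0, 0.019, 0.0, 0.1, 0.0, -1.0], [0.0, 0.0, 0.019, 0.0, 0.1, 0.0, -1.0], [0.0, 0.0, 0.019, 0.0, 0.1, 0.0, -1.0]]]
[274.49657234 220.48074377]
[274.32275393 227.06137207]
[392.87285946  59.2363826 ]
[]
```

View pics/w2.png

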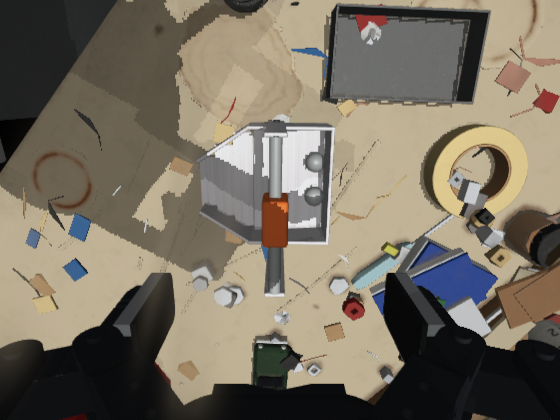

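The grip sits at (275,220), as predicted, with the bar vertical in the picture and both balls at the rear wall. I'll descend and grip.

Emit:
apply_moves(moves=[[[0.001,-0.001,0.02,0,0,0,-1],[0.001,-0.001,0.02,0,0,0,-1],[0,0,0.02,0,0,0,-1],[0,0,0.02,0,0.2,0,-1],[0,0,0.013,0,0.2,0,-1],[0,0,0,0,0,0,-1]]])

```text
time: 2.6
eef_pos: [0.4315, -0.1914, 0.1171]
tcp_rot: [0.727, 0.686, 0.002, 0.011]
contact_force: [-0.3, 0.1, -0.6]
opening: 0.999
```

Emit:
apply_moves(moves=[[[0,0,0,0,0,0,1],[0,0,0,0,0,0,1],[0,0,0,0,0,0,1],[0,0,0,0,0,0,1],[0,0,0,0,0,0,1],[0,0,0,0,0,0,1],[0,0,0,0,0,0,1],[0,0,0,0,0,0,1]]], force=60)

```text
time: 3.4
eef_pos: [0.4326, -0.1928, 0.1211]
tcp_rot: [0.727, 0.686, 0.002, 0.013]
contact_force: [0.7, 0.0, -3.1]
opening: 0.168
```

```bash
python3 -c "
from h import *
st()
L=[json.loads(l) for l in open('log.txt')]
Q=np.array([l[0] for l in L]);P=np.array([l[1] for l in L])
print(np.degrees(np.arctan2(P[:,1],P[:,0]))-np.degrees(Q[:,0]), np.hypot(P[:,0],P[:,1]), Q[:,1]+Q[:,2]+Q[:,4])
"
```

```text
t 3.4 p [ 0.4326 -0.1928  0.1211] yaw -3.4 zaxis [ 0.022 -0.016 -1.   ] q [-0.634 -0.055  2.166 -0.     1.003 -0.575] F [ 0.7  0.  -3.1] open 0.168
[ 8.60324097 13.83466625 13.87152594 12.33773253 12.29362644] [0.67447834 0.43095162 0.43145055 0.46680538 0.47362073] [3.14351477 3.15002974 3.14805638 3.13589896 3.11445092]
```

Emit:
apply_moves(moves=[[[0,0,0,0,0,0,-1],[0,0,0,0,0,0,-1],[0,0,0,0,0,0,-1],[0,0,0,0,0,0,-1],[0,0,0,0,0,0,-1],[0,0,0,0,0,0,-1]]])

```text
time: 4.0
eef_pos: [0.4338, -0.1935, 0.1225]
tcp_rot: [0.727, 0.686, 0.003, 0.015]
contact_force: [0.1, -0.6, -0.1]
opening: 1.004
```

```bash
python3 -c "
from h import *
st();snap('side','s3');snap('wrist','w3');st();plan([.4265,-.1835,.106],pose(-3),-1,n=3)
a=cv2.imread('pics/s3.png')[140:270,220:360];b=cv2.imread('pics/w3.png')
cv2.imwrite('pics/c3.png',np.hstack([cv2.resize(a,(400,371)),cv2.resize(b,(400,371))]))"
```

```text
t 4.0 p [ 0.4338 -0.1935  0.1225] yaw -3.4 zaxis [ 0.024 -0.018 -1.   ] q [-0.634 -0.055  2.164  0.     1.003 -0.575] F [ 0.1 -0.6 -0.1] open 1.004
t 4.1 p [ 0.4338 -0.1935  0.1224] yaw -3.4 zaxis [ 0.024 -0.018 -1.   ] q [-0.634 -0.055  2.164  0.     1.003 -0.575] F [ 0.1 -0.3  0.4] open 0.997
n 3
[[[0.003, -0.003, 0.005, 0.5, 0.3, -0.1, -1.0], [0.003, -0.003, 0.005, 0.5, 0.3, -0.1, -1.0], [0.003, -0.003, 0.005, 0.5, 0.3, -0.1, -1.0]]]
```

View pics/c3.png

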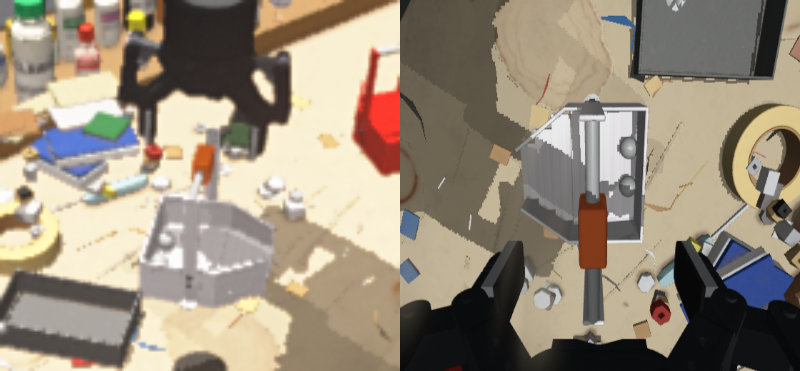

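The pan is undisturbed (grip at ~(270,260) in w3, balls at the rear), but the tool is too high and 10 mm off along the bar. I'll correct and regrip.

Emit:
apply_moves(moves=[[[0.003,-0.003,0.005,0.5,0.3,0,-1],[0.003,-0.003,0.006,0.5,0.4,0,-1],[0.003,-0.002,0.006,0.5,0.3,0,-1]]])

```text
time: 4.4
eef_pos: [0.4265, -0.184, 0.1048]
tcp_rot: [0.728, 0.686, 0.0, -0.001]
contact_force: [-0.1, -0.1, 0.4]
opening: 1.001
```

```bash
python3 -c "
from h import *
st();plan([.4265,-.1835,.106],pose(-3),-1,n=3)
print(proj('w3',[.4265,-.1835,.137]))
im=cv2.imread('pics/w3.png');m=cv2.inRange(cv2.cvtColor(im,cv2.COLOR_BGR2HSV),(3,170,90),(18,255,255));n,l,s,c=cv2.connectedComponentsWithStats(m);print([(s[i].tolist(),c[i].round(1)) for i in range(1,n) if s[i][4]>200])
"
```

```text
t 4.4 p [ 0.4265 -0.184   0.1048] yaw -3.4 zaxis [-0.001  0.001 -1.   ] q [-6.270e-01 -3.400e-02  2.181e+00  1.000e-03  9.970e-01 -5.680e-01] F [-0.1 -0.1  0.4] open 1.001
n 3
[[[0.0, 0.0, 0.0, 0.0, 0.0, -0.1, -1.0], [0.0, 0.0, 0.0, 0.0, 0.0, -0.1, -1.0], [0.0, 0.0, 0.0, 0.0, 0.0, -0.1, -1.0]]]
[258.46142072 276.88246866]
[([250, 219, 40, 85, 2705], array([270. , 267.5]))]
```

Emit:
apply_moves(moves=[[[0,0.003,0,0,0,0,-1],[0,0.001,0,0,0,0,1],[0,0,0,0,0,0,1],[0,0,0,0,0,0,1],[0,0,0,0,0,0,1],[0,0,0,0,0,0,1],[0,0,0,0,0,0,1],[0,0,0,0,0,0,1]]], force=70)

```text
time: 5.2
eef_pos: [0.4303, -0.1835, 0.1033]
tcp_rot: [0.728, 0.686, 0.0, -0.002]
contact_force: [0.0, 0.7, -0.4]
opening: 0.179
```

```bash
python3 -c "
from h import *
st()"
```

```text
t 5.2 p [ 0.4303 -0.1835  0.1033] yaw -3.4 zaxis [-0.003  0.003 -1.   ] q [-6.210e-01 -2.300e-02  2.173e+00  1.000e-03  9.960e-01 -5.630e-01] F [ 0.   0.7 -0.4] open 0.179
```

```bash
cat > fit.py <<'E'
from h import *
from scipy.optimize import least_squares
L=[json.loads(l) for l in open('log.txt')]
Q=np.array([l[0] for l in L]);P=np.array([l[1] for l in L]);Z=np.array([R.from_quat(l[2]).as_matrix()[:,2] for l in L])
def f(x,full=False):
    h,a,b,d,c,e,g=x
    q=Q; A=q[:,1]; B=A+q[:,2]
    r=e+a*np.sin(A)+b*np.sin(B)+g*np.cos(B); z=h+a*np.cos(A)+b*np.cos(B)-g*np.sin(B)
    cx,cy=np.cos(q[:,0]),np.sin(q[:,0])
    W=np.c_[r*cx-c*cy,r*cy+c*cx,z]+d*Z
    return (W-P).ravel()
s=least_squares(lambda x:np.r_[f(x),1e-4*(x-[.35,.4,.4,.25,.1,0,0])],[.35,.4,.4,.25,.1,0,0]); print(s.x.round(4),np.abs(f(s.x)).max())
E
python3 fit.py
python3 -c "
from h import *
plan([.45,-.17,.26],pose(-3),1,n=10)"
```

```text
[0.2403 0.443  0.5725 0.2493 0.1009 0.     0.0206] 1.2295252482807939e-08
n 10
[[[0.002, 0.002, -0.016, 0.0, 0.0, 0.0, 1.0], [0.002, 0.002, -0.016, 0.0, 0.0, 0.0, 1.0], [0.001, 0.002, -0.016, 0.0, 0.0, 0.0, 1.0], [0.001, 0.002, -0.016, 0.0, 0.0, 0.0, 1.0], [0.001, 0.002, -0.016, 0.0, 0.0, 0.0, 1.0], [0.001, 0.002, -0.016, 0.0, 0.0, 0.0, 1.0], [0.001, 0.002, -0.016, 0.0, 0.0, 0.0, 1.0], [0.001, 0.002, -0.016, 0.0, 0.0, 0.0, 1.0], [0.001, 0.002, -0.016, 0.0, 0.0, 0.0, 1.0], [0.001, 0.002, -0.016, 0.0, 0.0, 0.0, 1.0]]]
```

```bash
cat > kin.py <<'E'
from h import *
X=[0.2403,0.443,0.5725,0.2493,0.1009,0,0.0206]
import io,contextlib
with contextlib.redirect_stdout(io.StringIO()):
    import fit
X=fit.s.x
lo=np.array([-2.77,-.9,.21,-1.53,.24,-2.84]);hi=np.array([2.77,2.22,2.48,4.67,2.81,2.84])
def ik(p,r):
    h,a,b,d,c,e,g=X; w=np.array(p)-d*r.as_matrix()[:,2]
    rho=np.hypot(w[0],w[1]); ra=np.sqrt(rho**2-c**2); q1=np.arctan2(w[1],w[0])-np.arctan2(c,ra)
    x,z=ra-e,w[2]-h; B2=np.hypot(b,g); D=np.hypot(x,z); al=np.arctan2(g,b)
    # elbow up
    cb=(D*D-a*a-B2*B2)/(2*a*B2)
    if abs(cb)>1: return None
    q3e=np.arccos(cb); q3=q3e-al
    q2=np.arctan2(x,z)-np.arctan2(B2*np.sin(q3e),a+B2*np.cos(q3e))
    M=(R.from_euler('z',q1)*R.from_euler('y',q2+q3)).inv()*r
    best=[]
    q4,q5,q6=M.as_euler('ZYZ')
    for s in ((q4,q5,q6),(q4+np.pi,-q5,q6+np.pi)):
        s=np.array(s); s[[0,2]]=(s[[0,2]]+np.pi)%(2*np.pi)-np.pi; best.append(np.r_[q1,q2,q3,s])
    return best
if __name__=='__main__':
    l=fit.L[-1]; print(np.round(l[0],3),[k.round(3) for k in ik(l[1],R.from_quat(l[2]))])
    tc=np.array([.535,-.083])
    for yaw in range(-180,180,15):
      for tilt in(0,40):
        r=pose(yaw,tilt); pr=R.from_euler('z',yaw,degrees=True)*R.from_euler('y',-tilt,degrees=True)
        lip=np.r_[tc,.07]; tcp=lip-pr.apply([-.067,0,-.102-.0+.0217-.0])+0
        tcp=lip-pr.apply([-.067,0,-.102])+pr.apply([0,0,-.0217])
        for k in ik(tcp,r) or []:
            m=np.minimum(k-lo,hi-k).min()
            if m>0: print(yaw,tilt,tcp.round(3),k.round(2),m.round(2))
E
python3 kin.py
```

```text
[-6.210e-01 -2.300e-02  2.173e+00  1.000e-03  9.960e-01 -5.630e-01] [array([-6.210e-01, -2.300e-02,  2.173e+00,  1.000e-03,  9.960e-01,
        1.008e+00]), array([-0.621, -0.023,  2.173, -3.141, -0.996, -2.133])]
-180 0 [ 0.468 -0.083  0.15 ] [-0.39 -0.08  2.13 -0.    1.09 -1.96] 0.35
-180 40 [ 0.535 -0.083  0.175] [-0.26  0.44  1.59 -0.17  1.78 -1.81] 0.89
-165 0 [ 0.47 -0.1   0.15] [-0.42 -0.06  2.11  0.    1.09 -2.25] 0.37
-165 40 [ 0.535 -0.083  0.175] [-0.21  0.43  1.62 -0.3   1.74 -1.99] 0.85
-150 0 [ 0.477 -0.116  0.15 ] [-0.45 -0.04  2.09  0.    1.09 -2.54] 0.3
-150 40 [ 0.535 -0.083  0.175] [-0.15  0.39  1.66 -0.42  1.66 -2.16] 0.68
-135 0 [ 0.488 -0.13   0.15 ] [-0.46 -0.01  2.06  0.    1.09 -2.82] 0.02
-135 40 [ 0.535 -0.083  0.175] [-0.11  0.34  1.73 -0.53  1.56 -2.33] 0.51
-120 40 [ 0.535 -0.083  0.175] [-0.07  0.28  1.81 -0.62  1.44 -2.48] 0.36
-105 40 [ 0.535 -0.083  0.175] [-0.05  0.2   1.9  -0.71  1.29 -2.64] 0.2
-90 0 [ 0.535 -0.15   0.15 ] [-0.46  0.11  1.94  0.    1.09  2.69] 0.15
-90 40 [ 0.535 -0.083  0.175] [-0.04  0.12  2.   -0.79  1.14 -2.8 ] 0.04
-75 0 [ 0.
[... 1585 characters left out ...]
15 ] [-0.23  0.02  2.03  0.    1.09 -0.49] 0.45
105 40 [ 0.535 -0.083  0.175] [-0.55  0.29  1.79  0.46  1.6  -0.93] 0.69
120 0 [ 0.502 -0.025  0.15 ] [-0.25 -0.01  2.07  0.    1.09 -0.78] 0.41
120 40 [ 0.535 -0.083  0.175] [-0.5   0.35  1.72  0.34  1.69 -1.09] 0.76
135 0 [ 0.488 -0.036  0.15 ] [-0.28 -0.04  2.1   0.    1.09 -1.07] 0.38
135 40 [ 0.535 -0.083  0.175] [-0.44  0.4   1.65  0.22  1.75 -1.26] 0.83
150 0 [ 0.477 -0.05   0.15 ] [-0.32 -0.07  2.12  0.    1.09 -1.36] 0.36
150 40 [ 0.535 -0.083  0.175] [-0.38  0.43  1.61  0.09  1.79 -1.44] 0.87
165 0 [ 0.47  -0.066  0.15 ] [-0.35 -0.08  2.13  0.    1.09 -1.66] 0.35
165 40 [ 0.535 -0.083  0.175] [-0.32  0.45  1.59 -0.04  1.8  -1.63] 0.89
```

```bash
cat >> kin.py <<'E'
def liptcp(lip,yaw,tilt):
    pr=R.from_euler('z',yaw,degrees=True)*R.from_euler('y',-tilt,degrees=True)
    return np.array(lip)-pr.apply([-.067,0,-.102])+pr.apply([0,0,-.0217])
def q(p,r):
    o=[]
    for k in ik(p,r) or []:
        k=k.copy(); k[5]=(k[5]-np.pi/2+np.pi)%(2*np.pi)-np.pi
        if np.minimum(k-lo,hi-k).min()>0:o.append(k)
    return o
E
python3 - <<'E'
from kin import *
for yaw in(-3,5,10,18):
  for t in(0,15,30,42):
    p=liptcp([.552,-.08,.06],yaw,t); print(yaw,t,p.round(3),[k.round(2) for k in q(p,pose(yaw,t))])
s=pose(6)
print([k.round(2) for k in q([.553-.06,.1255,.2],s)])
plan([.44,-.17,.21],pose(-3),1,n=10)
E
```

```text
-3 0 [ 0.619 -0.084  0.14 ] [array([-0.3 ,  0.26,  1.78,  0.  ,  1.1 , -0.24])]
-3 15 [ 0.596 -0.082  0.155] [array([-0.34,  0.07,  1.99,  0.1 ,  0.83, -0.34])]
-3 30 [ 0.57  -0.081  0.163] [array([-0.39, -0.11,  2.2 ,  0.31,  0.58, -0.56])]
-3 42 [ 0.548 -0.08   0.165] [array([-0.45, -0.23,  2.36,  0.71,  0.41, -0.97])]
5 0 [ 0.619 -0.074  0.14 ] [array([-0.28,  0.26,  1.78,  0.  ,  1.1 , -0.37])]
5 15 [ 0.596 -0.076  0.155] [array([-0.34,  0.07,  1.99,  0.14,  0.85, -0.51])]
5 30 [ 0.57  -0.078  0.163] [array([-0.42, -0.1 ,  2.19,  0.43,  0.63, -0.8 ])]
5 42 [ 0.548 -0.08   0.165] [array([-0.5 , -0.21,  2.35,  0.85,  0.52, -1.24])]
10 0 [ 0.618 -0.068  0.14 ] [array([-0.27,  0.26,  1.79,  0.  ,  1.1 , -0.45])]
10 15 [ 0.595 -0.072  0.155] [array([-0.34,  0.07,  1.98,  0.17,  0.86, -0.62])]
10 30 [ 0.57  -0.077  0.163] [array([-0.44, -0.09,  2.18,  0.48,  0.67, -0.94])]
10 42 [ 0.548 -0.081  0.165] [array([-0.53, -0.19,  2.33,  0.89,  0.6 , -1.36])]
18 0 [ 0.616 -0.059  0.14 ] [array([-0.26,  0.25,  1.79,  0.  ,  1.1 , -0.57])]
18 15 [ 0.594 -0.066  0.155] [array([-0.35,  0.08,  1.98,  0.21,  0.89, -0.78])]
18 30 [ 0.569 -0.074  0.163] [array([-0.46, -0.07,  2.17,  0.55,  0.74, -1.13])]
18 42 [ 0.548 -0.081  0.165] [array([-0.58, -0.16,  2.3 ,  0.92,  0.71, -1.53])]
[array([ 0.05, -0.06,  2.01,  0.  ,  1.19, -0.06])]
n 10
[[[0.001, 0.001, -0.011, 0.0, 0.0, 0.0, 1.0], [0.001, 0.001, -0.011, 0.0, 0.0, 0.0, 1.0], [0.001, 0.001, -0.011, 0.0, 0.0, 0.0, 1.0], [0.001, 0.001, -0.011, 0.0, 0.0, 0.0, 1.0], [0.001, 0.001, -0.011, 0.0, 0.0, 0.0, 1.0], [0.001, 0.001, -0.011, 0.0, 0.0, 0.0, 1.0], [0.001, 0.001, -0.011, 0.0, 0.0, 0.0, 1.0], [0.001, 0.001, -0.011, 0.0, 0.0, 0.0, 1.0], [0.001, 0.001, -0.011, 0.0, 0.0, 0.0, 1.0], [0.001, 0.001, -0.011, 0.0, 0.0, 0.0, 1.0]]]
```

Emit:
apply_moves(moves=[[[0,0,-0.003,0,0,0,1],[0,0,-0.006,0,0,0,1],[0.001,0.001,-0.01,0,0,0,1],[0.001,0.001,-0.012,0,0,0,1],[0.001,0.001,-0.014,0,0,0,1],[0.001,0.001,-0.016,0,0,0,1],[0.001,0.001,-0.016,0,0,0,1],[0.001,0.001,-0.016,0,0,0,1],[0.001,0.001,-0.013,0,0,0,1],[0,0,-0.01,0,0,0,1],[0,0,-0.005,0,0,0,1],[0,0,0,0,0,0,1]]])

```text
time: 6.4
eef_pos: [0.438, -0.1758, 0.2353]
tcp_rot: [0.727, 0.686, 0.0, -0.002]
contact_force: [-0.2, -0.5, -1.9]
opening: 0.175
```

```bash
python3 -c "
from kin import *
st();snap('side','s4');snap('wrist','w4')
a=cv2.imread('pics/s4.png')[110:260,210:370];b=cv2.imread('pics/w4.png')
cv2.imwrite('pics/c4.png',np.hstack([cv2.resize(a,(400,375)),cv2.resize(b,(400,375))]))
p=liptcp([.552,-.08,.115],10,0);p[0]-=.03;print(p);plan(p,pose(10),1,n=11)"
```

```text
t 6.4 p [ 0.438  -0.1758  0.2353] yaw -3.3 zaxis [-0.002  0.003 -1.   ] q [-5.980e-01 -1.770e-01  2.053e+00  1.000e-03  1.269e+00 -5.400e-01] F [-0.2 -0.5 -1.9] open 0.175
[ 0.58798212 -0.06836557  0.1953    ]
n 11
[[[0.011, 0.013, 0.004, 0.0, 0.0, -1.2, 1.0], [0.01, 0.013, 0.004, 0.0, 0.0, -1.2, 1.0], [0.01, 0.014, 0.004, 0.0, 0.0, -1.2, 1.0], [0.01, 0.014, 0.004, 0.0, 0.0, -1.2, 1.0], [0.009, 0.014, 0.004, 0.0, 0.0, -1.2, 1.0], [0.009, 0.014, 0.004, 0.0, 0.0, -1.2, 1.0], [0.009, 0.014, 0.004, 0.0, 0.0, -1.2, 1.0], [0.008, 0.015, 0.004, 0.0, 0.0, -1.2, 1.0], [0.008, 0.015, 0.004, 0.0, 0.0, -1.2, 1.0], [0.008, 0.015, 0.004, 0.0, 0.0, -1.2, 1.0], [0.008, 0.015, 0.004, 0.0, 0.0, -1.2, 1.0]]]
```

View pics/c4.png

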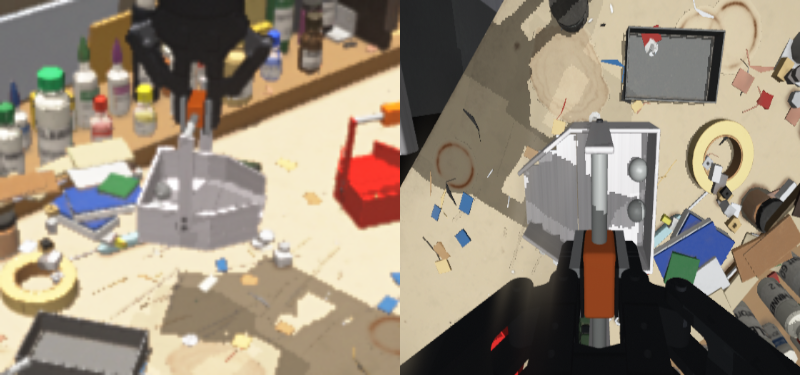

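The pan hangs level in the jaws, and both balls (crop (637,168) and (637,210)) are still at the rear. Next I carry it over the tray.

Emit:
apply_moves(moves=[[[0.006,0.007,0.002,0,0,-1,1],[0.01,0.013,0.004,0,0,-1.2,1],[0.01,0.014,0.004,0,0,-1.2,1],[0.01,0.014,0.004,0,0,-1.2,1],[0.009,0.014,0.004,0,0,-1.2,1],[0.009,0.014,0.004,0,0,-1.2,1],[0.009,0.014,0.004,0,0,-1.2,1],[0.008,0.013,0.004,0,0,-1.2,1],[0.008,0.011,0.003,0,0,-1.2,1],[0.006,0.009,0.002,0,0,-1,1],[0.003,0.005,0.001,0,0,-0.5,1],[0,0.001,0,0,0,0,1]]])

```text
time: 7.7
eef_pos: [0.5655, -0.0718, 0.1824]
tcp_rot: [0.645, 0.764, -0.002, -0.013]
contact_force: [0.4, -0.3, -2.1]
opening: 0.178
```

```bash
python3 -c "
from kin import *
st();p=liptcp([.552,-.08,.075],10,15);print(p);plan(p,pose(10,15),1,n=10)"
```

```text
t 7.7 p [ 0.5655 -0.0718  0.1824] yaw 9.6 zaxis [-0.023  0.014 -1.   ] q [-0.307  0.116  1.868  0.007  1.183 -0.478] F [ 0.4 -0.3 -2.1] open 0.178
[ 0.59526641 -0.07237097  0.16990472]
n 10
[[[-0.001, 0.003, 0.001, -1.6, -0.1, -0.1, 1.0], [-0.001, 0.003, 0.001, -1.6, -0.1, -0.1, 1.0], [-0.001, 0.003, 0.001, -1.6, -0.1, -0.1, 1.0], [-0.001, 0.003, 0.001, -1.6, -0.1, -0.1, 1.0], [-0.001, 0.003, 0.002, -1.6, -0.1, -0.1, 1.0], [-0.001, 0.003, 0.002, -1.6, -0.1, -0.1, 1.0], [-0.001, 0.003, 0.002, -1.6, -0.1, -0.1, 1.0], [-0.001, 0.003, 0.002, -1.6, -0.1, -0.1, 1.0], [-0.001, 0.003, 0.002, -1.6, -0.1, -0.1, 1.0], [-0.001, 0.003, 0.002, -1.6, -0.1, -0.1, 1.0]]]
```

Emit:
apply_moves(moves=[[[-0.001,0.003,0.001,-1.6,-0.1,-0.1,1],[-0.001,0.003,0.001,-1.6,-0.1,-0.1,1],[-0.001,0.003,0.001,-1.6,-0.1,-0.1,1],[-0.001,0.003,0.001,-1.6,-0.1,-0.1,1],[-0.001,0.003,0.002,-1.6,-0.1,-0.1,1],[-0.001,0.003,0.002,-1.6,-0.1,-0.1,1],[-0.001,0.003,0.002,-1.6,-0.1,-0.1,1],[-0.001,0.003,0.002,-1.6,-0.1,-0.1,1],[-0.001,0.003,0.002,-1.6,-0.1,-0.1,1],[-0.001,0.003,0.002,-1.6,-0.1,-0.1,1]]])

```text
time: 8.7
eef_pos: [0.5977, -0.0814, 0.1724]
tcp_rot: [0.635, 0.76, 0.105, 0.093]
contact_force: [-0.4, 0.3, -2.9]
opening: 0.177
```

```bash
cat >> kin.py <<'E'
def lipnow():
    s=ctrl.get_state(); r=R.from_quat(s['tcp_rot']); M=r.as_matrix(); g=s['eef_pos']-.0217*M[:,2]
    # pan x = tool y, pan y = tool x, pan z = -tool z
    print('grip',g.round(4),'lip',(g-.067*M[:,1]+.102*M[:,2]).round(4),'tilt',np.degrees(np.arccos(-M[2,2])).round(1))
E
python3 -c "
from kin import *
st();lipnow();snap('side','s5')
a=cv2.imread('pics/s5.png')[120:290,140:330]
cv2.imwrite('pics/c5.png',cv2.resize(a,None,fx=3.5,fy=3.5,interpolation=cv2.INTER_CUBIC))
p=liptcp([.552,-.08,.06],10,41);print(p);plan(p,pose(10,41),1,n=8)"
```

```text
t 8.7 p [ 0.5977 -0.0814  0.1724] yaw 10.3 zaxis [ 0.275  0.041 -0.961] q [-0.361  0.051  1.976  0.177  0.875 -0.636] F [-0.4  0.3 -2.9] open 0.177
grip [ 0.5918 -0.0823  0.1932] lip [ 0.5565 -0.0896  0.0766] tilt 16.1
[ 0.54991615 -0.08036744  0.16455913]
n 8
[[[0.001, -0.006, -0.001, -3.1, 0.0, 0.0, 1.0], [0.001, -0.006, -0.001, -3.1, 0.0, 0.0, 1.0], [0.001, -0.006, -0.001, -3.1, 0.0, 0.0, 1.0], [0.001, -0.006, -0.002, -3.1, 0.0, 0.0, 1.0], [0.001, -0.006, -0.002, -3.1, 0.0, 0.0, 1.0], [0.001, -0.005, -0.002, -3.1, 0.0, 0.0, 1.0], [0.001, -0.005, -0.003, -3.1, 0.0, 0.0, 1.0], [0.001, -0.005, -0.003, -3.1, 0.0, 0.0, 1.0]]]
```

View pics/c5.png

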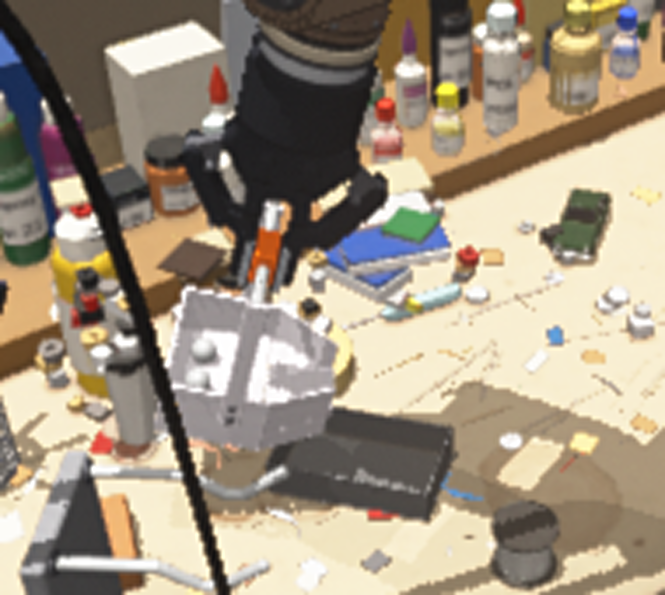

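Both balls (crop (200,350) and (195,378)) are still at the rear, and the lip is above the tray. I'll tip now.

Emit:
apply_moves(moves=[[[0.004,-0.003,0.006,0,0,0,1],[0.004,-0.002,0.006,0,0,0,1],[0.002,-0.005,-0.001,-3,0,0,1],[0,-0.006,-0.001,-3,0,0,1],[0,-0.006,-0.002,-3,0,0,1],[0,-0.005,-0.002,-3,0,0,1],[0,-0.005,-0.002,-3,0,0,1],[0,-0.005,-0.003,-3,0,0,1]]])

```text
time: 9.55
eef_pos: [0.5585, -0.0765, 0.1538]
tcp_rot: [0.611, 0.733, 0.226, 0.195]
contact_force: [0.0, -0.1, -2.3]
opening: 0.18
```

```bash
python3 -c "
from kin import *
st();lipnow()
p=liptcp([.552,-.08,.06],10,40);print(p);plan(p,pose(10,40),1,n=3)"
```

```text
t 9.55 p [ 0.5585 -0.0765  0.1538] yaw 10.6 zaxis [ 0.561  0.093 -0.822] q [-0.47  -0.127  2.257  0.638  0.601 -1.11 ] F [ 0.  -0.1 -2.3] open 0.18
grip [ 0.5463 -0.0785  0.1717] lip [ 0.5494 -0.0792  0.0497] tilt 34.7
[ 0.55171355 -0.08005051  0.16458014]
n 3
[[[-0.001, 0.0, -0.004, -1.8, 0.1, 0.2, 1.0], [-0.001, 0.0, -0.004, -1.8, 0.1, 0.2, 1.0], [-0.001, 0.0, -0.004, -1.8, 0.1, 0.2, 1.0]]]
```

Emit:
apply_moves(moves=[[[-0.001,0,-0.004,-1.8,0.1,0.2,1],[-0.001,0,-0.004,-1.8,0.1,0.2,1],[0,0,-0.002,-1.2,0,0,1],[0,0,0,0,0,0,1],[0,0,0,0,0,0,1],[0,0,0,0,0,0,1],[0,0,0,0,0,0,1]]])

```text
time: 10.25
eef_pos: [0.5492, -0.0776, 0.1584]
tcp_rot: [0.605, 0.722, 0.257, 0.217]
contact_force: [0.7, -0.6, -0.8]
opening: 0.175
```

```bash
python3 -c "
from kin import *
st();lipnow()"
```

```text
t 10.25 p [ 0.5492 -0.0776  0.1584] yaw 10.1 zaxis [ 0.624  0.109 -0.774] q [-0.51  -0.175  2.313  0.8    0.591 -1.273] F [ 0.7 -0.6 -0.8] open 0.175
grip [ 0.5356 -0.08    0.1752] lip [ 0.5483 -0.078   0.0538] tilt 39.3
```

Emit:
apply_moves(moves=[[[0,0,-0.001,0,0,0,1],[0,0,0,0,0,0,1],[0,0,0,0,0,0,1],[0,0,0,0,0,0,1],[0,0,0,0,0,0,1],[0,0,0,0,0,0,1],[0,0,0,0,0,0,1],[0,0,0,0,0,0,1]]])

```text
time: 11.05
eef_pos: [0.549, -0.0777, 0.1595]
tcp_rot: [0.604, 0.722, 0.257, 0.217]
contact_force: [0.7, 0.3, -1.1]
opening: 0.177
```

```bash
python3 -c "
from kin import *
st();lipnow();snap('side','s6');snap('wrist','w6')
a=cv2.imread('pics/s6.png')[120:290,140:330];b=cv2.imread('pics/w6.png')
cv2.imwrite('pics/c6.png',np.hstack([cv2.resize(a,(475,425),interpolation=cv2.INTER_CUBIC),cv2.resize(b,(325,425))]))"
```

```text
t 11.05 p [ 0.549  -0.0777  0.1595] yaw 10.2 zaxis [ 0.624  0.109 -0.774] q [-0.511 -0.177  2.313  0.797  0.593 -1.27 ] F [ 0.7  0.3 -1.1] open 0.177
grip [ 0.5355 -0.08    0.1763] lip [ 0.5481 -0.0781  0.0549] tilt 39.3
```

View pics/c6.png

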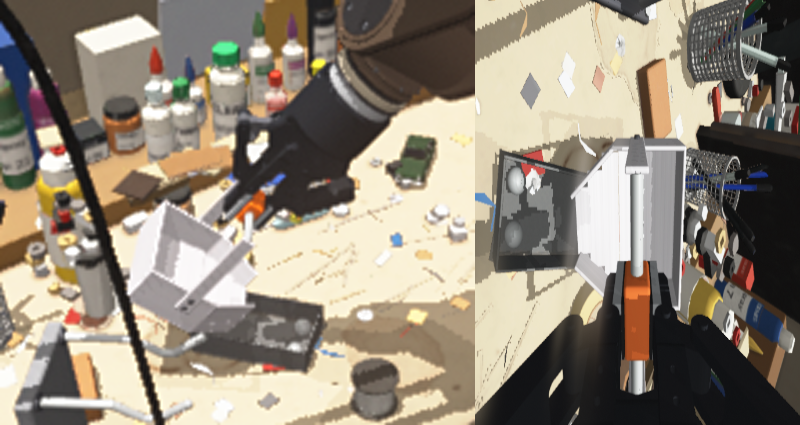

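Both balls lie in the tray (wrist part of the crop, (513,182) and (513,235)), and the pan is empty. I'll bring it back up to level.

```bash
python3 -c "
from kin import *
plan([.535,-.07,.26],pose(8,0),1,n=11)"
```

```text
n 11
[[[0.001, 0.005, -0.008, 3.6, -0.1, 0.2, 1.0], [0.001, 0.004, -0.008, 3.6, -0.1, 0.2, 1.0], [0.001, 0.004, -0.008, 3.6, -0.1, 0.2, 1.0], [0.001, 0.003, -0.009, 3.6, -0.1, 0.2, 1.0], [0.001, 0.003, -0.009, 3.6, -0.1, 0.2, 1.0], [0.001, 0.002, -0.009, 3.6, -0.1, 0.2, 1.0], [0.001, 0.002, -0.009, 3.6, -0.1, 0.2, 1.0], [0.001, 0.001, -0.009, 3.6, -0.1, 0.2, 1.0], [0.001, 0.001, -0.009, 3.6, -0.1, 0.2, 1.0], [0.001, 0.0, -0.009, 3.6, -0.1, 0.2, 1.0], [0.001, -0.001, -0.009, 3.6, -0.1, 0.2, 1.0]]]
```

Emit:
apply_moves(moves=[[[0,0.005,-0.009,2,0,0.2,1],[0.001,0.005,-0.009,3,0,0.2,1],[0.001,0.004,-0.008,3.6,-0.1,0.2,1],[0.001,0.003,-0.009,3.6,-0.1,0.2,1],[0.001,0.003,-0.009,3.6,-0.1,0.2,1],[0.001,0.002,-0.009,3.6,-0.1,0.2,1],[0.001,0.002,-0.009,3.6,-0.1,0.2,1],[0.001,0.001,-0.009,3.6,-0.1,0.2,1],[0.001,0.001,-0.009,3.6,-0.1,0.2,1],[0.001,0,-0.009,3.6,-0.1,0.2,1],[0.001,-0.001,-0.009,3.6,-0.1,0.2,1],[0,0,0,1,0,0,1]]])

```text
time: 12.35
eef_pos: [0.5304, -0.0689, 0.2639]
tcp_rot: [0.66, 0.751, -0.004, -0.004]
contact_force: [0.2, 0.1, -2.5]
opening: 0.182
```

```bash
python3 -c "
from kin import *
st();lipnow()
print([k.round(2) for k in q([.44,.125,.25],pose(6))])
plan([.44,.11,.25],pose(6,0),1,n=11)"
```

```text
t 12.35 p [ 0.5304 -0.0689  0.2639] yaw 7.4 zaxis [-0.012  0.    -1.   ] q [-0.317 -0.043  1.878 -0.004  1.317 -0.445] F [ 0.2  0.1 -2.5] open 0.182
grip [ 0.5306 -0.0689  0.2856] lip [ 0.463  -0.0775  0.1844] tilt 0.7
[array([ 0.05, -0.23,  2.07,  0.  ,  1.3 , -0.05])]
n 11
[[[0.017, -0.006, 0.001, -0.1, 0.0, 0.1, 1.0], [0.017, -0.006, 0.001, -0.1, 0.0, 0.1, 1.0], [0.017, -0.006, 0.001, -0.1, 0.0, 0.1, 1.0], [0.017, -0.006, 0.001, -0.1, 0.0, 0.1, 1.0], [0.017, -0.006, 0.001, -0.1, 0.0, 0.1, 1.0], [0.017, -0.006, 0.001, -0.1, 0.0, 0.1, 1.0], [0.017, -0.006, 0.001, -0.1, 0.0, 0.1, 1.0], [0.017, -0.006, 0.001, -0.1, 0.0, 0.1, 1.0], [0.017, -0.006, 0.001, -0.1, 0.0, 0.1, 1.0], [0.017, -0.006, 0.001, -0.1, 0.0, 0.1, 1.0], [0.017, -0.006, 0.001, -0.1, 0.0, 0.1, 1.0]]]
```

Emit:
apply_moves(moves=[[[0,-0.01,0,0,0,0,1],[0,-0.018,0,0,0,0,1],[0,-0.02,0,0,0,0,1],[0,-0.02,0,0,0,0,1],[0.01,-0.02,0.001,0,0,0,1],[0.02,-0.005,0.001,0,0,0.1,1],[0.022,0.002,0.001,0,0,0.1,1],[0.022,0.003,0.001,0,0,0.2,1],[0.022,0.003,0.001,0,0,0.2,1],[0.022,0.003,0.001,0,0,0.2,1],[0.022,0.002,0.001,0,0,0.2,1],[0.022,0.002,0.001,0,0,0.2,1]]])

```text
time: 13.55
eef_pos: [0.4184, 0.0849, 0.246]
tcp_rot: [0.672, 0.741, -0.001, -0.007]
contact_force: [0.5, -0.4, -2.3]
opening: 0.17
```

```bash
python3 -c "
from kin import *
st();lipnow()
plan([.435,.125,.24],pose(6,0),1,n=4)
snap('wrist','w7');snap('side','s7');snap('top','t7')
b=cv2.imread('pics/w7.png');cv2.imwrite('pics/c7.png',cv2.resize(b,(800,600),interpolation=cv2.INTER_CUBIC))"
```

```text
t 13.55 p [0.4184 0.0849 0.246 ] yaw 5.6 zaxis [-0.012  0.008 -1.   ] q [-0.043 -0.298  2.132  0.008  1.32  -0.143] F [ 0.5 -0.4 -2.3] open 0.17
grip [0.4187 0.0848 0.2677] lip [0.3508 0.079  0.1664] tilt 0.8
n 4
[[[0.01, 0.005, 0.002, -0.2, -0.1, -0.1, 1.0], [0.01, 0.005, 0.002, -0.2, -0.1, -0.1, 1.0], [0.01, 0.005, 0.002, -0.2, -0.1, -0.1, 1.0], [0.01, 0.005, 0.001, -0.2, -0.1, -0.1, 1.0]]]
```

View pics/c7.png

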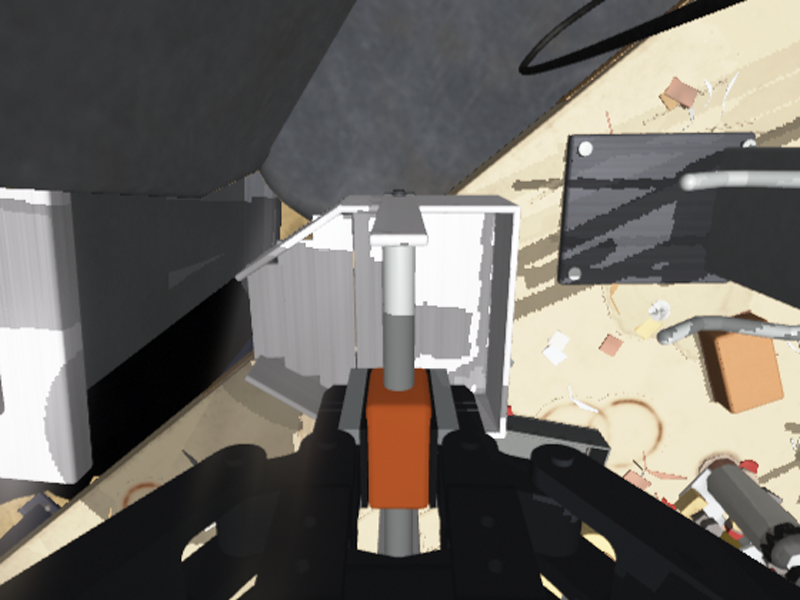

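```bash
python3 - <<'E'
from h import *
f=lambda x,y:(140+x/3.2,165+y/3.2); g=lambda x,y:(x*.7,y*.7)
print('ntip',tri('w7',g(684,182),'side0',f(244,373))); print('ftip',tri('w7',g(662,338),'side0',f(262,285)))
for n,p in [('bN',(572,135)),('bF',(560,283))]: print(n,onz('w7',g(*p),.01).round(4))
print('N',onz('w7',g(684,182),.182).round(4),'F',onz('w7',g(662,338),.182).round(4))
print('block',onz('w7',g(742,365),.02))
# grip check: where is the orange top, and bar far end
print('grip',proj('w7',[.4187,.0848,.2677+.012]),'bar+51',proj('w7',np.array([.4187,.0848,.2677])+.05*np.array([-.1,.995,0])), 'obs',g(398,440),g(400,243))
E
```

```text
ntip (array([0.52401084, 0.1571816 , 0.17907709]), np.float64(0.0019612430592977656))
ftip (array([0.53008612, 0.0927052 , 0.18262441]), np.float64(0.0007605001821355147))
bN [0.5296 0.1786 0.01  ]
bF [0.5414 0.0722 0.01  ]
N [0.5235 0.157  0.182 ] F [0.5309 0.0923 0.182 ]
block [0.68962781 0.02411725 0.02      ]
grip [276.61136549 325.76050664] bar+51 [276.73125893 178.30104617] obs (278.59999999999997, 308.0) (280.0, 170.1)
```

```bash
python3 -c "
from kin import *
plan([.4357,.115,.187],pose(6,0),1,n=5)"
```

```text
n 5
[[[0.006, 0.004, 0.012, -0.1, -0.1, 0.0, 1.0], [0.006, 0.004, 0.012, -0.1, -0.1, 0.0, 1.0], [0.006, 0.004, 0.012, -0.1, -0.1, 0.0, 1.0], [0.006, 0.004, 0.012, -0.1, -0.1, 0.0, 1.0], [0.006, 0.004, 0.012, -0.1, -0.1, 0.0, 1.0]]]
```

Emit:
apply_moves(moves=[[[0.006,0.004,0.012,-0.1,-0.1,0,1],[0.006,0.004,0.012,-0.1,-0.1,0,1],[0.006,0.004,0.012,-0.2,-0.1,0,1],[0.006,0.003,0.012,-0.2,-0.1,0,1],[0.003,0.001,0.008,-0.1,-0.1,0,1],[0,0,0,0,0,0,1]]])

```text
time: 14.3
eef_pos: [0.4305, 0.1107, 0.1831]
tcp_rot: [0.673, 0.74, 0.0, 0.001]
contact_force: [0.0, 0.1, -2.2]
opening: 0.177
```

```bash
python3 -c "
from kin import *
st();lipnow()
plan([.555,.1275,.187],pose(6,0),1,n=10)"
```

```text
t 14.3 p [0.4305 0.1107 0.1831] yaw 5.4 zaxis [ 0.001 -0.001 -1.   ] q [ 2.300e-02 -1.960e-01  2.168e+00 -1.000e-03  1.169e+00 -7.100e-02] F [ 0.   0.1 -2.2] open 0.177
grip [0.4305 0.1108 0.2048] lip [0.3639 0.1044 0.1027] tilt 0.1
n 10
[[[0.0, 0.013, 0.0, 0.0, 0.0, -0.1, 1.0], [0.0, 0.013, 0.0, 0.0, 0.0, -0.1, 1.0], [0.0, 0.013, 0.0, 0.0, 0.0, -0.1, 1.0], [0.0, 0.013, 0.0, 0.0, 0.0, -0.1, 1.0], [0.0, 0.013, 0.0, 0.0, 0.0, -0.1, 1.0], [0.0, 0.013, 0.0, 0.0, 0.0, -0.1, 1.0], [0.0, 0.013, 0.0, 0.0, 0.0, -0.1, 1.0], [0.0, 0.013, 0.0, 0.0, 0.0, -0.1, 1.0], [0.0, 0.013, 0.0, 0.0, 0.0, -0.1, 1.0], [0.0, 0.013, 0.0, 0.0, 0.0, -0.1, 1.0]]]
```

Go part-way first, then check drift before the tips.

Emit:
apply_moves(moves=[[[0,0.01,-0.001,0,0,-0.1,1],[0,0.013,-0.001,0,0,-0.1,1],[0,0.013,0,0,0,-0.1,1],[0,0.012,0,0,0,-0.1,1],[0,0.01,0,0,0,-0.1,1],[0,0,0,0,0,0,1]]])

```text
time: 14.9
eef_pos: [0.4951, 0.1144, 0.1879]
tcp_rot: [0.671, 0.742, 0.002, 0.003]
contact_force: [-0.4, -0.1, -2.3]
opening: 0.178
```

```bash
python3 -c "
from kin import *
st();lipnow()
plan([.555,.1275,.187],pose(6,0),1,n=6);snap('wrist','w8')
b=cv2.imread('pics/w8.png');cv2.imwrite('pics/c8.png',cv2.resize(b,(800,600),interpolation=cv2.INTER_CUBIC))"
```

```text
t 14.9 p [0.4951 0.1144 0.1879] yaw 5.8 zaxis [ 0.008 -0.001 -1.   ] q [ 2.800e-02 -4.900e-02  2.026e+00 -1.000e-03  1.156e+00 -7.200e-02] F [-0.4 -0.1 -2.3] open 0.178
grip [0.495  0.1144 0.2096] lip [0.4291 0.1076 0.1071] tilt 0.5
n 6
[[[0.001, 0.01, 0.0, 0.1, 0.0, 0.0, 1.0], [0.001, 0.01, 0.0, 0.1, 0.0, 0.0, 1.0], [0.001, 0.01, 0.0, 0.1, 0.0, 0.0, 1.0], [0.001, 0.01, 0.0, 0.1, 0.0, 0.0, 1.0], [0.001, 0.01, 0.0, 0.1, 0.0, 0.0, 1.0], [0.001, 0.01, 0.0, 0.1, 0.0, 0.0, 1.0]]]
```

View pics/c8.png

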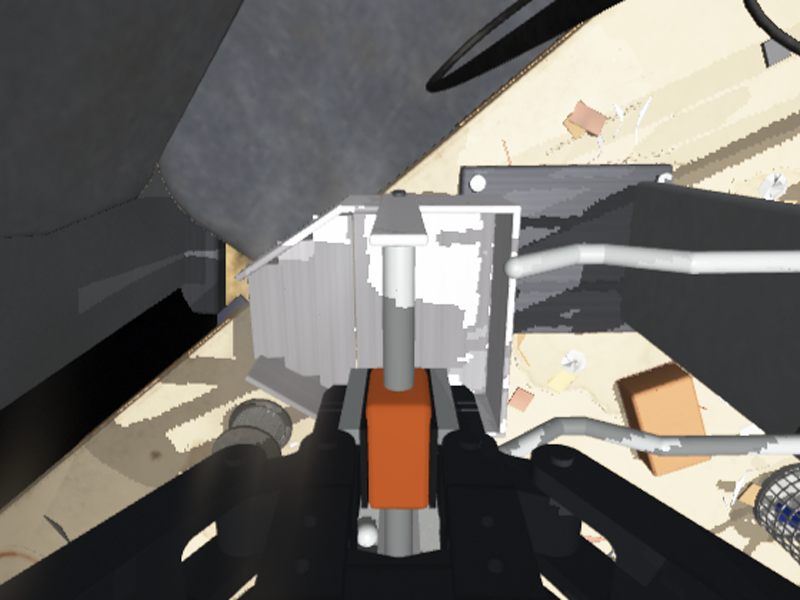

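```bash
python3 -c "
from h import *
for n,p,z in [('Ntip',(510,268),.182),('Ftip',(503,449),.182),('NV',(592,253),.164),('FV',(568,427),.164),('upright inner top',(399,243),.21),('grip end',(400,385),.2215)]: print(n,onz('w8',(p[0]*.7,p[1]*.7),z).round(4))"
```

```text
Ntip [0.5247 0.1577 0.182 ]
Ftip [0.5326 0.0965 0.182 ]
NV [0.5554 0.1614 0.164 ]
FV [0.5604 0.0966 0.164 ]
upright inner top [0.4904 0.1673 0.21  ]
grip end [0.4937 0.1363 0.2215]
```

Emit:
apply_moves(moves=[[[0.001,0.009,0,0.1,0,0,1],[0.001,0.011,0,0.1,0,0,1],[0.001,0.011,0,0.1,0,0,1],[0.001,0.011,0,0,0,0,1],[0.001,0.011,0,0,0,0,1],[0,0.006,0,0,0,0,1],[0,0,0,0,0,0,1]]])

```text
time: 15.65
eef_pos: [0.5577, 0.1263, 0.1878]
tcp_rot: [0.671, 0.742, 0.0, 0.001]
contact_force: [-0.4, -0.6, -2.0]
opening: 0.175
```

```bash
python3 -c "
from kin import *
st();lipnow()
plan([.558,.127,.15],pose(6,0),1,n=6)"
```

```text
t 15.65 p [0.5577 0.1263 0.1878] yaw 5.8 zaxis [ 0.002 -0.001 -1.   ] q [ 0.046  0.1    1.875 -0.002  1.165 -0.054] F [-0.4 -0.6 -2. ] open 0.175
grip [0.5577 0.1264 0.2095] lip [0.4912 0.1195 0.1074] tilt 0.1
n 6
[[[0.0, 0.0, 0.006, 0.0, 0.0, 0.0, 1.0], [0.0, 0.0, 0.006, 0.0, 0.0, 0.0, 1.0], [0.0, 0.0, 0.006, 0.0, 0.0, 0.0, 1.0], [0.0, 0.0, 0.006, 0.0, 0.0, 0.0, 1.0], [0.0, 0.0, 0.006, 0.0, 0.0, 0.0, 1.0], [0.0, 0.0, 0.006, 0.0, 0.0, 0.0, 1.0]]]
```

Emit:
apply_moves(moves=[[[0,0,0.006,0,0,0,1],[0,0,0.007,0,0,0,1],[0,0,0.007,0,0,0,1],[0,0,0.006,0,0,0,1],[0,0,0.004,0,0,0,1],[0,0,0.001,0,0,0,1]]])

```text
time: 16.25
eef_pos: [0.5558, 0.1262, 0.1527]
tcp_rot: [0.671, 0.742, -0.001, -0.0]
contact_force: [0.7, -0.6, -2.1]
opening: 0.177
```

```bash
python3 -c "
from kin import *
st();lipnow()"
```

```text
t 16.25 p [0.5558 0.1262 0.1527] yaw 5.8 zaxis [-0.002 -0.002 -1.   ] q [ 0.046  0.136  1.904 -0.002  1.103 -0.054] F [ 0.7 -0.6 -2.1] open 0.177
grip [0.5558 0.1262 0.1744] lip [0.489  0.1193 0.0726] tilt 0.1
```

Emit:
apply_moves(moves=[[[0,0,0.002,0,0,0,1],[0,0,0.002,0,0,0,1],[0,0,0.001,0,0,0,1],[0,0,0,0,0,0,1]]])

```text
time: 16.65
eef_pos: [0.5559, 0.1262, 0.1476]
tcp_rot: [0.671, 0.742, -0.001, 0.0]
contact_force: [-0.7, -0.7, -2.1]
opening: 0.174
```

```bash
python3 -c "
from kin import *
st();lipnow()"
```

```text
t 16.65 p [0.5559 0.1262 0.1476] yaw 5.8 zaxis [-0.001 -0.002 -1.   ] q [ 0.046  0.142  1.907 -0.002  1.093 -0.054] F [-0.7 -0.7 -2.1] open 0.174
grip [0.5559 0.1263 0.1693] lip [0.4892 0.1193 0.0674] tilt 0.1
```

Emit:
apply_moves(moves=[[[0,0,0.0015,0,0,0,1],[0,0,0.0015,0,0,0,1],[0,0,0,0,0,0,1]]])

```text
time: 16.95
eef_pos: [0.5568, 0.1262, 0.1459]
tcp_rot: [0.671, 0.742, -0.0, 0.001]
contact_force: [-0.6, -1.0, -2.2]
opening: 0.179
```

```bash
python3 -c "
from kin import *
st();lipnow();snap('wrist','w9')
for n,p in [('N',0)]: pass
a=cv2.imread('pics/w9.png')
snap('side','s9');b=cv2.imread('pics/s9.png')[150:350,130:300]
cv2.imwrite('pics/c9.png',np.hstack([cv2.resize(a,(440,400)),cv2.resize(b,(340,400),interpolation=cv2.INTER_CUBIC)]))"
```

```text
t 16.95 p [0.5568 0.1262 0.1459] yaw 5.8 zaxis [ 0.001 -0.002 -1.   ] q [ 0.046  0.145  1.908 -0.002  1.088 -0.054] F [-0.6 -1.  -2.2] open 0.179
grip [0.5567 0.1263 0.1676] lip [0.4902 0.1194 0.0655] tilt 0.1
```

Emit:
apply_moves(moves=[[[0,0,0.0015,0,0,0,1],[0,0,0.0015,0,0,0,1],[0,0,0,0,0,0,1]]])

```text
time: 17.35
eef_pos: [0.5571, 0.1263, 0.1458]
tcp_rot: [0.67, 0.742, -0.0, 0.001]
contact_force: [-0.4, 0.3, -1.3]
opening: 0.174
```

```bash
python3 -c "
from kin import *
st();lipnow()"
```

```text
t 17.35 p [0.5571 0.1263 0.1458] yaw 5.8 zaxis [ 0.001 -0.002 -1.   ] q [ 0.046  0.146  1.907 -0.002  1.088 -0.054] F [-0.4  0.3 -1.3] open 0.174
grip [0.5571 0.1263 0.1675] lip [0.4905 0.1194 0.0654] tilt 0.1
```

Emit:
apply_moves(moves=[[[0,0,0.003,0,0,0,1],[0,0,0.002,0,0,0,1]]])

```text
time: 17.55
eef_pos: [0.5575, 0.1263, 0.1452]
tcp_rot: [0.67, 0.742, -0.001, 0.001]
contact_force: [-5.6, -0.6, 9.5]
opening: 0.174
```

```bash
python3 -c "
from kin import *
st();lipnow()"
```

```text
t 17.55 p [0.5575 0.1263 0.1452] yaw 5.8 zaxis [ 0.001 -0.002 -1.   ] q [ 0.046  0.148  1.906 -0.002  1.088 -0.054] F [-5.6 -0.6  9.5] open 0.174
grip [0.5575 0.1264 0.1669] lip [0.4909 0.1193 0.0649] tilt 0.1
```

Emit:
apply_moves(moves=[[[0,-0.003,0,0,0,0,1],[0,-0.002,0.001,0,0,0,1],[0,0,0.002,0,0,0,1]]])

```text
time: 17.85
eef_pos: [0.5564, 0.1261, 0.1457]
tcp_rot: [0.67, 0.742, 0.004, 0.005]
contact_force: [-1.6, 0.5, 7.3]
opening: 0.178
```

```bash
python3 -c "
from kin import *
st();lipnow()"
```

```text
t 17.85 p [0.5564 0.1261 0.1457] yaw 5.8 zaxis [ 0.013 -0.001 -1.   ] q [ 0.046  0.138  1.916 -0.002  1.075 -0.055] F [-1.6  0.5  7.3] open 0.178
grip [0.5561 0.1261 0.1674] lip [0.4908 0.1192 0.0645] tilt 0.7
```

Emit:
apply_moves(moves=[[[0,0,0,0,0,0,0.5],[0,0,0,0,0,0,0.3],[0,0,0,0,0,0,0],[0,0,0,0,0,0,0],[0,0,0,0,0,0,0]]])

```text
time: 18.35
eef_pos: [0.5539, 0.1258, 0.1423]
tcp_rot: [0.67, 0.742, 0.001, 0.003]
contact_force: [-0.1, -0.6, 0.2]
opening: 0.501
```

```bash
python3 -c "
from kin import *
st();snap('wrist','w10');snap('side','s10')
a=cv2.imread('pics/w10.png');b=cv2.imread('pics/s10.png')[150:350,130:300]
cv2.imwrite('pics/c10.png',np.hstack([cv2.resize(a,(440,400)),cv2.resize(b,(340,400),interpolation=cv2.INTER_CUBIC)]))"
```

```text
t 18.35 p [0.5539 0.1258 0.1423] yaw 5.8 zaxis [ 0.006 -0.002 -1.   ] q [ 0.046  0.141  1.92  -0.002  1.076 -0.055] F [-0.1 -0.6  0.2] open 0.501
```

View pics/c10.png

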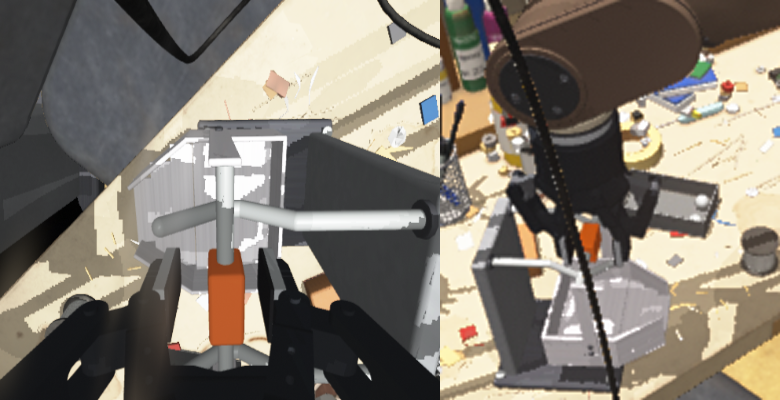

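The pan hangs in the V seats of both prongs, and the fingers are open on both sides of the grip (near prong crosses the bar at crop (230,210)). I'll retreat straight up.

Emit:
apply_moves(moves=[[[0,0,-0.008,0,0,0,0],[0,0,-0.012,0,0,0,0],[0,0,-0.015,0,0,0,0],[0,0,-0.02,0,0,0,0],[0,0,-0.025,0,0,0,0],[0,0,-0.03,0,0,0,0],[0,-0.01,-0.03,0,0,0,0],[0,-0.02,-0.02,0,0,0,0],[0,-0.02,-0.01,0,0,0,0],[0,-0.01,0,0,0,0,0],[0,0,0,0,0,0,0],[0,0,0,0,0,0,0]]])

```text
time: 19.65
eef_pos: [0.4928, 0.12, 0.3344]
tcp_rot: [0.67, 0.742, 0.008, 0.009]
contact_force: [-0.2, 0.0, -0.5]
opening: 0.5
```

```bash
python3 -c "
from kin import *
st()
for i in range(2):
    snap('wrist','w11');snap('side','s11_%d'%i)
print(np.abs(cv2.imread('pics/s11_0.png').astype(int)-cv2.imread('pics/s11_1.png')).max())
def c(f,box):
    im=cv2.cvtColor(cv2.imread('pics/%s.png'%f),cv2.COLOR_BGR2HSV); m=cv2.inRange(im,(3,190,100),(14,255,255)); n,l,s,ce=cv2.connectedComponentsWithStats(m); return [(s[i].tolist(),ce[i].round(1).tolist()) for i in range(1,n) if s[i][4]>25]
print(c('w11',0));print(c('s11_0',0))
a=cv2.imread('pics/w11.png');b=cv2.imread('pics/s11_1.png')[150:350,130:300]
cv2.imwrite('pics/c11.png',np.hstack([cv2.resize(a,(440,400)),cv2.resize(b,(340,400),interpolation=cv2.INTER_CUBIC)]))"
```

```text
t 19.65 p [0.4928 0.12   0.3344] yaw 5.8 zaxis [ 0.024 -0.001 -1.   ] q [ 0.04  -0.168  1.866 -0.002  1.419 -0.062] F [-0.2  0.  -0.5] open 0.5
153
[([337, 169, 22, 37, 366], [345.8, 191.2])]
[([376, 72, 10, 8, 69], [380.2, 75.5]), ([373, 96, 8, 5, 32], [376.2, 97.9]), ([483, 101, 37, 33, 826], [500.8, 116.1]), ([525, 103, 26, 33, 379], [537.0, 120.5]), ([363, 153, 10, 7, 47], [367.4, 156.0]), ([360, 167, 13, 11, 39], [366.9, 172.8]), ([354, 188, 15, 12, 51], [361.1, 193.7]), ([95, 190, 11, 11, 48], [100.7, 195.5]), ([199, 262, 11, 18, 73], [205.2, 269.3])]
```

Emit:
apply_moves(moves=[[[0,0,0,0,0,0,0],[0,0,0,0,0,0,0],[0,0,0,0,0,0,0],[0,0,0,0,0,0,0],[0,0,0,0,0,0,0],[0,0,0,0,0,0,0],[0,0,0,0,0,0,0],[0,0,0,0,0,0,0],[0,0,0,0,0,0,0],[0,0,0,0,0,0,0]]])

```text
time: 20.85
eef_pos: [0.4932, 0.1198, 0.3305]
tcp_rot: [0.67, 0.742, 0.005, 0.006]
contact_force: [-0.2, 0.8, 0.5]
opening: 0.5
```

```bash
python3 - <<'E'
from kin import *
st()
snap('wrist','w12');snap('side','s12');snap('wrist','w13');snap('side','s13')
L=lambda f:cv2.imread('pics/%s.png'%f)
def c(f,box):
    x0,y0,x1,y1=box
    m=cv2.inRange(cv2.cvtColor(L(f),cv2.COLOR_BGR2HSV)[y0:y1,x0:x1],(3,170,90),(16,255,255)); n,l,s,ce=cv2.connectedComponentsWithStats(m); i=1+s[1:,4].argmax(); return ce[i]+[x0,y0]
a,b=c('w12',(300,140,400,240)),c('s12',(190,250,220,290)); print(a,b,tri('w12',a,'s12',b)); print(onz('w12',a,.177))
d=np.abs(L('s12').astype(int)-L('s13')).max(2)[250:345,180:300]; print('side diff pan',d.max(),(d>30).sum())
# balls in the tray: bright blobs inside tray footprint, side view
g=cv2.cvtColor(L('s12'),cv2.COLOR_BGR2GRAY)
X=np.array([.535,-.083]); r=np.radians(-5)
pts=np.array([proj('s12',[*(X+np.array([[np.cos(r),-np.sin(r)],[np.sin(r),np.cos(r)]])@[x,y]),.004]) for x,y in[(-.055,-.03),(.055,-.03),(.055,.03),(-.055,.03)]],int)
m=np.zeros_like(g);cv2.fillPoly(m,[pts],255);bb=cv2.inRange(g,125,255)&m
n,l,s,ce=cv2.connectedComponentsWithStats(bb)
for i in range(1,n):
    if s[i][4]>5: print(s[i],ce[i].round(1),onz('s12',ce[i],.011).round(4))
E
```

```text
t 20.85 p [0.4932 0.1198 0.3305] yaw 5.8 zaxis [ 0.016 -0.001 -1.   ] q [ 0.039 -0.161  1.867 -0.002  1.419 -0.062] F [-0.2  0.8  0.5] open 0.5
[347.05116279 191.51162791] [205.16326531 269.58163265] (array([0.55560951, 0.1241046 , 0.16825881]), np.float64(0.0010468574633575678))
[0.55405627 0.12625265 0.177     ]
side diff pan 3 0
[220 243  47  18 482] [243.6 251.3] [ 0.5352 -0.0858  0.011 ]
```

```bash
python3 - <<'E'
from h import *
g=cv2.cvtColor(cv2.imread('pics/s12.png'),cv2.COLOR_BGR2GRAY)[236:270,212:274]
for t in(165,185,205):
    n,l,s,c=cv2.connectedComponentsWithStats(cv2.inRange(g,t,255)); print(t,[((c[i]+[212,236]).round(1).tolist(),int(s[i][4]),onz('s12',c[i]+[212,236],.013)[:2].round(3).tolist()) for i in range(1,n) if s[i][4]>3])
print(ctrl.sign_off())
E
```

```text
165 [([216.0, 244.7], 167, [0.61, -0.096]), ([250.9, 255.9], 526, [0.513, -0.071]), ([227.3, 246.1], 9, [0.58, -0.096]), ([233.9, 245.3], 9, [0.564, -0.101]), ([251.7, 252.7], 104, [0.513, -0.082]), ([228.6, 250.0], 5, [0.574, -0.082]), ([260.2, 249.8], 27, [0.494, -0.096]), ([230.9, 253.4], 14, [0.565, -0.071]), ([239.0, 254.1], 11, [0.544, -0.072]), ([248.9, 256.5], 8, [0.518, -0.068])]
185 [([215.9, 244.2], 155, [0.611, -0.098]), ([265.3, 248.7], 293, [0.482, -0.102]), ([260.4, 249.7], 22, [0.494, -0.096]), ([257.2, 258.2], 14, [0.496, -0.066]), ([229.9, 266.2], 209, [0.557, -0.029])]
205 [([215.9, 243.8], 142, [0.612, -0.099]), ([265.8, 248.7], 275, [0.481, -0.102]), ([260.2, 249.5], 18, [0.494, -0.097]), ([257.1, 258.2], 12, [0.496, -0.066]), ([230.3, 266.4], 199, [0.556, -0.028])]
the job is handed in; nothing more can be done
None
```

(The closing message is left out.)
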